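Arm the high-voltage test supply

TASK

Switch on the high-voltage supply, the grey box with the two ribbed white insulators: swing its guard cover up and back, flip the toggle underneath fully over from the right to the left (as seen from the robot), then close the cover fully again and let go. Keep the cover of the other, similar box shut.

Things in the scene. Friction and masses are not known exactly. Their poses are not given: they have to be found in the camera images.
- hv_hinge (a point): Middle of the cover's hinge on the high-voltage supply, at the rear edge of its flat top, 50 mm above the table. Axes: x to the rear (away from the robot, yawed up to 17 deg), y left along the hinge, z up. Fixed grey box, 150 (x) x 110 (y) x 50 mm; top spans x -150..0, y -55..55 mm from here; two ribbed white insulators, 20 mm wide, 40 tall, at x -135, y +-36. May be the left or right box.
- hv_cover (a joint): Black guard hood, rad: 0 closed, 1.92 open stop (leans back). Starts 0 to 0.1. Turns about y of hv_hinge; stays at any angle (under 2 N). Hollow, closed it spans x -68..-4, y +-24, z 0..46 mm from hv_hinge. Pull: bar 12 mm thick, 30 long along y, on an 8 mm stem; closed its centre is at x -98, z +30. Pinch its two ends from above; it pivots between upright fingers.
- hv_toggle (a joint): Steel toggle under the hood, rad: 0 off, leaning 0.5 rad right (-y of hv_hinge); 1.0 on, leaning 0.5 rad left (+y). Starts 0 to 0.1. Stays where left; 1 to 2 N at its tip moves it. Pivot at x -34, y 0, z +6 mm from hv_hinge; lever 8 mm thick, ending in an 11 mm ball centred 34 mm from the pivot. Stands free on the flat top once the hood is open.
- lv_cover (a joint): Cover of the similar grey box beside it (same size, hood and pull, but a flat round dial and two low sockets in place of the insulators), rad: 0 closed, as at the start. To stay shut.
Mind the look-alikes: they are no part of the job. Leave any yellow look-alike of the part that bears hv_hinge alone.

How it is judged:
By the outcome, as a careful person would: the job done as asked, in the order asked, and still so for the second after the job is handed in, with the robot touching nothing.
It also fails if it takes over 64 s, if anything falls off the work surface, if the arm or the gripper's body presses on something with over 40 N, if the wrist force passes 120 N, or if a joint passes its speed limit or range.

ROBOT

A 7-joint arm with a two-finger parallel gripper is mounted at the origin on the work surface. World frame = base frame: x ahead of the robot, y to its left, z up, the work surface at z = 0. Lengths are in m, angles in degrees, forces in N, time in s.
With the tool pointing down it reaches from about 0.425 to 0.875 m from the base axis. Payload 4.7 kg.
Tool frame: the origin (TCP) lies at the very end of the fingers, on their centre line; the grasp point (between the pads) lies 19 mm behind it (env.grip_point_offset is the distance from the TCP to the grasp point, in m); z points along the fingers, y is the line along which they close (so a half turn about z gives the same grasp; the last joint's range is limited). The gripper opens to 87 mm and grips with 3 to 60 N. Pads are 19 mm wide; open, the fingers measure 117 mm over their backs; the gripper's body (75 mm by 190 mm) begins 51 mm behind the grasp point.
Start: joints at [-70.239, 18.392, -4.016, 83.108, 1.295, 78.541, -3.26], TCP at [0.211, 0.615, 0.223] pointing down, gripper open.
Joint ranges: [-163.93, 163.93], [-17.29, 119.83], [-79.2, 71.16], [3.27, 140.29], [-89.18, 269.18], [5.43, 117.66], [-154.24, 154.24]. Speed limits (degrees/s): [147.25, 147.25, 180, 180, 180, 180, 180].

INTERFACE

Orientations are given as [roll, pitch, yaw] about the fixed x, y, z axes, in that order (R = Rz(yaw) Ry(pitch) Rx(roll)).
In Python, from cell import env gives the robot as it stands.
- The arm moves only by the tool jog_arm, never from a script. Its argument "motion" is a list of rows, each an object of numbers: "x", "y", "z": the shift along the tool's x, y, z in cm; "ax", "ay", "az": the turn, a rotation vector about the tool's x, y, z in degrees. In form: [{"x": .., "y": .., "z": .., "ax": .., "ay": .., "az": ..}, ...]. A call has exactly 5 rows; each row shifts and turns the commanded pose from where the row before left it, along the tool's axes as they then stand; what a row does not reach is not made up. A row lasts 1/10 s, in which the tool goes at most 50 mm and 8.59 degrees, less where a joint would pass 70% of its speed; a pose out of reach is approached as far as the arm can. A call is refused whole if a number of a shift passes 5 or a number of a turn 8.59, either way. A call with a gripper value outside its range is refused whole. "claw" is the gripper command: -1 is shut, 1 is fully open, values between are in proportion, set as the call begins (left out, the last holds). The fingers move at their own pace and stop on an object; "squeeze" is the grip in N (left out, the last holds). Time passes only in rows, so rows that do not move let the fingers close, or fill a call up. It gives the time, the measured TCP pose, the force, the opening and the grip force at its end, in the units of the state.
- env.get_obs(): the state, without advancing time (a new reading comes with each control period).
- env.read_camera(name): name is "scene" or "top"; returns the picture (400x640x3 uint8, red, green, blue); there is no depth.
- env.camera_params(name): a dict with "fx", "fy", "cx", "cy" (pixels), "extrinsics" (4x4, takes a point from world to camera coordinates). Camera axes: x right, y up, looking along -z (the intrinsics and any distortion apply to the point x, -y, -z); pixel columns grow to the right and rows downward; lengths in m; the calibration is good to about 2 mm. A picture is of the moment at which its call begins. camera_params takes no time and is no camera call.
- env.sign_off(): hands the job in; it is judged then, once.
The state is a dict: "time_s": time; "qpos": joint angles; "joint_velocities": joint speeds; "effort": joint torques, N m; "tool_pos": TCP position; "tool_rot": TCP orientation; "force": force on the tool from outside, world axes, zero at the start; "wrist_torque": the same for the moment, N m; "grip_width": finger opening in m; "grasp_force": force on a finger pad.
Only numpy, scipy, OpenCV 4.12 (cv2) and the standard library are available. Lean on these libraries where they do the work, as an engineer would, in place of code of your own. Each camera call takes 0.05 s, during which the arm holds its last target. There are 200 camera calls.

## Working session

There is one attempt and no reset: what is moved stays moved. The work goes in short steps, Python scripts to look and compute and a tool call to move; the robot and the scene stay as the last step left them, time stands still between calls to the robot, and variables do not carry over. Pictures are saved under pics/ and viewed, at most 10 in all, crops included, and the job is handed in when it is done.

Besides the shell and the picture viewer there is one more tool, called after "Request:" in YAML: its name, and indented under it one key for each argument. jog_arm: Moves the arm, as the interface text tells. Its arguments: {"type":"object","properties":{"motion":{"type":"array"},"claw":{"type":"number"},"squeeze":{"type":"number"}},"required":["motion"]}

```bash
mkdir -p pics; python3 - <<'E'
from cell import env
import cv2,numpy as np
for n in("scene","top"):
    im=env.read_camera(n); cv2.imwrite(f"pics/{n}0.png",im[:,:,::-1]); p=env.camera_params(n); print(n,{k:np.round(v,4).tolist() if not isinstance(v,str) else v for k,v in p.items()})
o=env.get_obs(); print(o["time_s"],o["tool_pos"],o["tool_rot"],o["grip_width"],o["force"],env.grip_point_offset)
E
```

```text
scene {'fx': 486.1273, 'fy': 486.1273, 'cx': 317.1858, 'cy': 195.5507, 'extrinsics': [[0.6223, 0.7826, 0.0181, -0.1944], [-0.5111, 0.3886, 0.7667, 0.1416], [0.593, -0.4863, 0.6418, -1.5408], [0.0, 0.0, 0.0, 1.0]]}
top {'fx': 423.97, 'fy': 423.97, 'cx': 329.1319, 'cy': 203.2429, 'extrinsics': [[-0.0012, -0.9995, 0.0323, -0.0743], [0.9879, 0.0038, 0.1549, -0.3775], [-0.155, 0.0321, 0.9874, -1.0039], [0.0, 0.0, 0.0, 1.0]]}
0.1 [0.21102083 0.61425792 0.22155669] [-1.79898306e+02  5.58468504e-03  1.61044943e+02] 0.08700851516486005 [-0.04940354  0.78659221 -0.39715031] 0.0187
```

View pics/scene0.png

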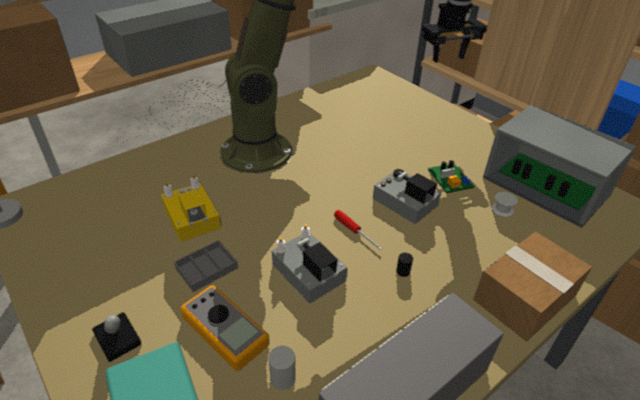

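View pics/top0.png

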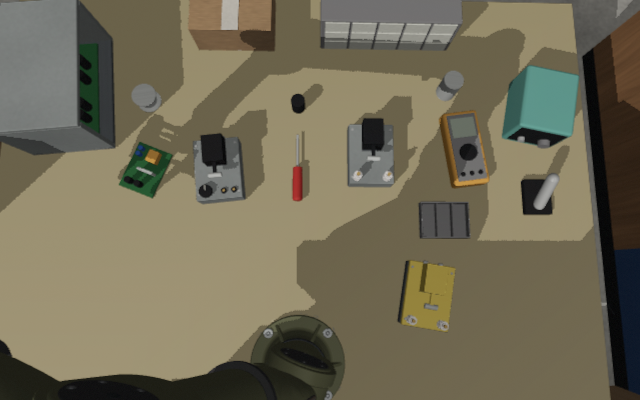

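The grey boxes in the top view are (218,168), which has a dial and low sockets (LV), and (371,155), which has two white insulators at (357,175) and (388,176). The yellow one at (428,295) is a look-alike. In the scene view the insulator box is at (310,262). I take (371,155) as the HV supply and will confirm it in a crop.

```bash
cat > h.py <<'E'
import numpy as np,cv2
from cell import env
def ray(n,u,v):
    p=env.camera_params(n);E=np.array(p["extrinsics"]);R,t=E[:3,:3],E[:3,3]
    d=R.T@np.array([(u-p["cx"])/p["fx"],-(v-p["cy"])/p["fy"],-1.]);return -R.T@t,d
def onz(n,u,v,z):
    c,d=ray(n,u,v);return c+d*(z-c[2])/d[2]
def proj(n,P):
    p=env.camera_params(n);E=np.array(p["extrinsics"]);q=E[:3,:3]@np.array(P)+E[:3,3]
    return p["cx"]+p["fx"]*q[0]/-q[2],p["cy"]-p["fy"]*q[1]/-q[2]
E
python3 - <<'E'
import cv2,numpy as np
a=cv2.imread("pics/top0.png")[105:205,325:425];b=cv2.imread("pics/scene0.png")[215:315,260:360]
f=lambda i:cv2.resize(i,(400,400),interpolation=cv2.INTER_CUBIC)
cv2.imwrite("pics/crop.png",np.hstack([f(a),f(b)]))
from h import *
im=cv2.imread("pics/top0.png");h=cv2.cvtColor(im,cv2.COLOR_BGR2HSV)
m=((h[...,1]<60)&(h[...,2]>60)).astype(np.uint8)
r=np.zeros_like(m);r[110:200,335:410]=m[110:200,335:410]
n,l,s,c=cv2.connectedComponentsWithStats(r);k=1+np.argmax(s[1:,4]);print(s[k],c[k])
cn=cv2.findContours((l==k).astype(np.uint8),0,1)[0][0]
rect=cv2.minAreaRect(cn);print(rect);
for q in cv2.boxPoints(rect):print(q,onz("top",*q,0.05)[:2])
E
```

```text
[ 347  124   47   64 2350] [369.2812766  159.91702128]
((370.0, 155.5), (63.0, 46.0), 90.0)
[347. 124.] [ 0.57287158 -0.11750031]
[393. 124.] [ 0.57404378 -0.23174633]
[393. 187.] [ 0.41499579 -0.22782692]
[347. 187.] [ 0.41441912 -0.11627846]
```

View pics/crop.png

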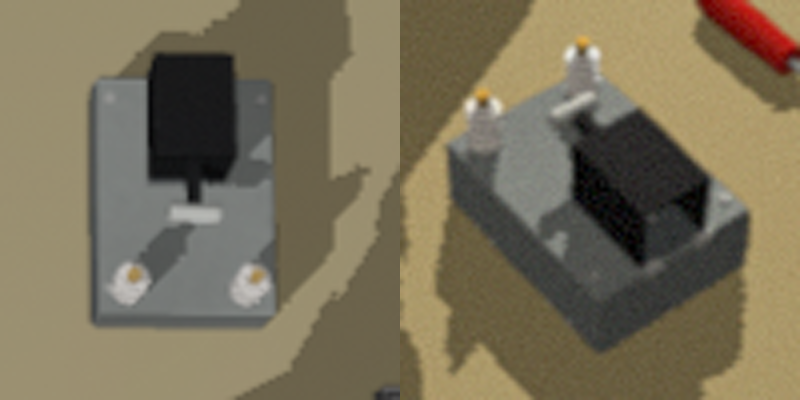

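The crop confirms the HV supply: two ribbed white insulators with gold tips, a black hood to the rear and a pale pull bar in front. The top-face corners are at crop pixels (94,78), (270,80), (275,317) and (93,318), and the bar centre is at (195,214).

```bash
python3 - <<'E'
from h import *
T=lambda x,y:(x/4+325-.375,y/4+105-.375)
S=lambda x,y:((x-400)/4+260-.375,y/4+215-.375)
for nm,f,cs in(("top",T,[(94,78),(270,80),(275,317),(93,318)]),("scene",S,[(598,297),(749,211),(448,147)])):
    P=[onz(nm,*f(*c),.05)[:2] for c in cs];print(nm,np.round(P,4))
    if nm=="top":
        print("len",[np.linalg.norm(P[i]-P[(i+1)%4]) for i in range(4)])
        h=(P[0]+P[1])/2;g=(P[2]+P[3])/2;d=h-g;print("hinge",h,"centre",(h+g)/2,"yaw",np.degrees(np.arctan2(d[1],d[0])),
          [np.degrees(np.arctan2(-(a-b)[0],(a-b)[1])) for a,b in((P[0],P[1]),(P[3],P[2]))])
    else: print("yaw",np.degrees(np.arctan2(-(P[0]-P[1])[0],(P[0]-P[1])[1])) if 0 else "")
for e in((169,213),(195,214),(221,215)):print("bar",onz("top",*T(*e),.086)[:2])
for e in((553,112),(573,105),(595,98)):print("bar S",onz("scene",*S(*e),.083)[:2])
def tri(a,b):
    (c,d),(e,g)=ray("top",*a),ray("scene",*b);s=np.linalg.lstsq(np.c_[d,-g],e-c,rcond=None)[0];return (c+d*s[0]+e+g*s[1])/2,np.linalg.norm(c+d*s[0]-e-g*s[1])
print("tri bar",tri(T(195,214),S(573,105)),"ins L",tri(T(134,272),S(582,42)),"ins R",tri(T(257,274),S(482,95)))
E
```

```text
top [[ 0.5726 -0.1203]
 [ 0.5724 -0.2295]
 [ 0.4227 -0.2289]
 [ 0.4215 -0.1184]]
len [np.float64(0.10924442512368804), np.float64(0.14969407803013077), np.float64(0.11048772887763209), np.float64(0.15109006090404795)]
hinge [ 0.57249208 -0.17490396] centre [ 0.49729912 -0.17429708] yaw -0.4624193260655923 [np.float64(-0.09032490763217217), np.float64(0.6294743111085676)]
scene [[ 0.5732 -0.2309]
 [ 0.5767 -0.125 ]
 [ 0.4315 -0.2323]]
yaw 
bar [ 0.47740929 -0.16097825]
bar [ 0.47691815 -0.17633171]
bar [ 0.4764266  -0.19169798]
bar S [ 0.47208425 -0.18560032]
bar S [ 0.47458044 -0.17307342]
bar S [ 0.47780191 -0.1595229 ]
tri bar (array([ 0.4771068 , -0.17574982,  0.08661659]), np.float64(0.001216944758923733)) ins L (array([ 0.44080247, -0.14006302,  0.08863476]), np.float64(0.001061580459149135)) ins R (array([ 0.44031096, -0.21226094,  0.08776883]), np.float64(0.0009252366277308263))
```

The HV box's hinge is at about (0.573, -0.175, 0.05) with yaw near 0. The edges measure 109/150 mm, which matches the given 110/150, and the bar top triangulates to z 0.087. The bar centre is at about (0.476, -0.176). First I go over it at tool yaw 180, so that tool x = -X, y = +Y and z = down.

Request:
jog_arm:
  motion:
    - {"az": -6.35}
    - {"az": -6.35}
    - {"az": -6.3}
    - {"x": -3.6, "y": -2.7}
    - {"x": -3.6, "y": -2.7}
  claw: 0.15
  squeeze: 15

```text
$.motion[0]: bad value
```

Request:
jog_arm:
  motion:
    - {"x": -3.6, "y": -2.7}
    - {"x": -3.6, "y": -2.7}
    - {"x": -3.6, "y": -2.7}
    - {"x": -3.6, "y": -2.7}
    - {"x": -3.6, "y": -2.7}

```text
$.motion[0]: bad value
```

Request:
jog_arm:
  motion:
    - {"x": -3.6, "y": -2.7}
    - {"x": 0.2, "y": -4.4}
    - {"x": 0.2, "y": -4.4}
    - {"x": 0.2, "y": -4.4}
    - {"x": 0.2, "y": -4.4}

```text
$.motion[0]: bad value
```

All six keys seem to be required.

Request:
jog_arm:
  motion:
    - {"x": 0, "y": 0, "z": 0, "ax": 0, "ay": 0, "az": -6.35}
    - {"x": 0, "y": 0, "z": 0, "ax": 0, "ay": 0, "az": -6.35}
    - {"x": 0, "y": 0, "z": 0, "ax": 0, "ay": 0, "az": -6.3}
    - {"x": -3.6, "y": -2.7, "z": 0, "ax": 0, "ay": 0, "az": 0}
    - {"x": -3.6, "y": -2.7, "z": 0, "ax": 0, "ay": 0, "az": 0}
  claw: 0.15
  squeeze: 15

```text
time_s: 0.6
tool_pos: [0.2822, 0.5608, 0.2218]
tool_rot: [-180.0, -0.0, -179.7]
force: [1.5, 0.4, -0.3]
grip_width: 0.0554
grasp_force: 0.0
```

Request:
jog_arm:
  motion:
    - {"x": -3.6, "y": -2.7, "z": 0, "ax": 0, "ay": 0, "az": 0}
    - {"x": -3.6, "y": -2.7, "z": 0, "ax": 0, "ay": 0, "az": 0}
    - {"x": -3.6, "y": -2.7, "z": 0, "ax": 0, "ay": 0, "az": 0}
    - {"x": -3.6, "y": -2.7, "z": 0, "ax": 0, "ay": 0, "az": 0}
    - {"x": -3.6, "y": -2.7, "z": 0, "ax": 0, "ay": 0, "az": 0}

```text
time_s: 1.1
tool_pos: [0.4644, 0.4245, 0.2222]
tool_rot: [-180.0, -0.0, -179.9]
force: [0.1, 0.2, -0.2]
grip_width: 0.05
grasp_force: 0.0
```

Request:
jog_arm:
  motion:
    - {"x": -3.0, "y": -3.5, "z": 0, "ax": 0, "ay": 0, "az": 0}
    - {"x": 0.2, "y": -4.4, "z": 0, "ax": 0, "ay": 0, "az": 0}
    - {"x": 0.2, "y": -4.4, "z": 0, "ax": 0, "ay": 0, "az": 0}
    - {"x": 0.2, "y": -4.4, "z": 0, "ax": 0, "ay": 0, "az": 0}
    - {"x": 0.2, "y": -4.4, "z": 0, "ax": 0, "ay": 0, "az": 0}

```text
time_s: 1.6
tool_pos: [0.485, 0.213, 0.2221]
tool_rot: [-180.0, -0.0, -180.0]
force: [0.1, -0.3, 1.0]
grip_width: 0.0498
grasp_force: 0.0
```

Request:
jog_arm:
  motion:
    - {"x": 0.2, "y": -4.4, "z": 0, "ax": 0, "ay": 0, "az": 0}
    - {"x": 0.2, "y": -4.4, "z": 0, "ax": 0, "ay": 0, "az": 0}
    - {"x": 0.2, "y": -4.4, "z": 0, "ax": 0, "ay": 0, "az": 0}
    - {"x": 0.2, "y": -4.4, "z": 0, "ax": 0, "ay": 0, "az": 0}
    - {"x": 0.2, "y": -4.4, "z": 0, "ax": 0, "ay": 0, "az": 0}

```text
time_s: 2.1
tool_pos: [0.475, -0.0068, 0.2224]
tool_rot: [180.0, -0.0, -179.9]
force: [1.7, -0.6, 0.3]
grip_width: 0.0498
grasp_force: 0.0
```

Request:
jog_arm:
  motion:
    - {"x": 0.2, "y": -4.4, "z": 0, "ax": 0, "ay": 0, "az": 0}
    - {"x": 0.2, "y": -4.4, "z": 0, "ax": 0, "ay": 0, "az": 0}
    - {"x": 0.2, "y": -4.4, "z": 0, "ax": 0, "ay": 0, "az": 0}
    - {"x": 0.2, "y": -3, "z": 0, "ax": 0, "ay": 0, "az": 0}
    - {"x": 0, "y": 0, "z": 0, "ax": 0, "ay": 0, "az": 0}

```text
time_s: 2.6
tool_pos: [0.4663, -0.1724, 0.2225]
tool_rot: [-179.9, -0.0, 179.6]
force: [0.2, -0.0, 0.5]
grip_width: 0.0498
grasp_force: 0.0
```

Request:
jog_arm:
  motion:
    - {"x": -0.95, "y": -0.35, "z": 2, "ax": 0, "ay": 0, "az": 0}
    - {"x": 0, "y": 0, "z": 3, "ax": 0, "ay": 0, "az": 0}
    - {"x": 0, "y": 0, "z": 3, "ax": 0, "ay": 0, "az": 0}
    - {"x": 0, "y": 0, "z": 3, "ax": 0, "ay": 0, "az": 0}
    - {"x": 0, "y": 0, "z": 1.5, "ax": 0, "ay": 0, "az": 0}

```text
time_s: 3.1
tool_pos: [0.4755, -0.1689, 0.0946]
tool_rot: [179.9, -0.2, -179.9]
force: [0.2, -0.6, 0.4]
grip_width: 0.0498
grasp_force: 0.0
```

Request:
jog_arm:
  motion:
    - {"x": 0, "y": 0, "z": 1.5, "ax": 0, "ay": 0, "az": 0}
    - {"x": 0, "y": 0, "z": 1, "ax": 0, "ay": 0, "az": 0}
    - {"x": 0, "y": 0, "z": 0.6, "ax": 0, "ay": 0, "az": 0}
    - {"x": 0, "y": 0, "z": 0, "ax": 0, "ay": 0, "az": 0}
    - {"x": 0, "y": 0, "z": 0, "ax": 0, "ay": 0, "az": 0}

```text
time_s: 3.6
tool_pos: [0.4778, -0.1705, 0.0671]
tool_rot: [-180.0, 0.0, -179.9]
force: [0.4, -0.3, 0.3]
grip_width: 0.0502
grasp_force: 0.0
```

```bash
python3 - <<'E'
from h import *
a=env.read_camera("top")[90:215,310:435,::-1];b=env.read_camera("scene")[185:310,250:375,::-1]
f=lambda i:cv2.resize(i,(400,400),interpolation=cv2.INTER_CUBIC)
cv2.imwrite("pics/g1.png",np.hstack([f(a),f(b)]))
E
```

```text
(no output)
```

View pics/g1.png

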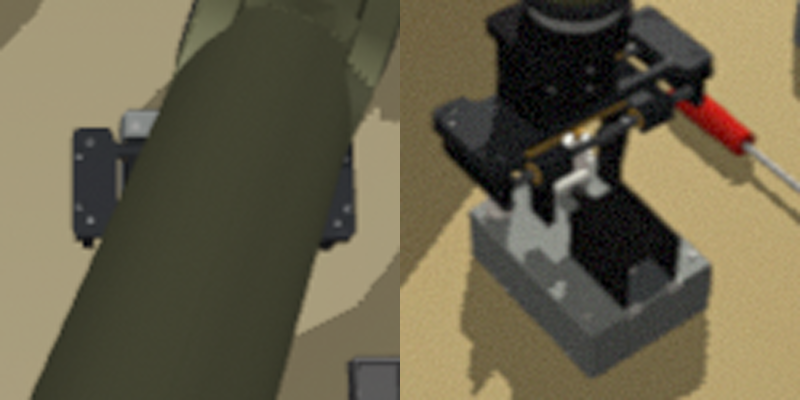

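In the scene crop, the pale bar (around (572,185)) sits between the two fingers. The top view is hidden by the arm. I shift y by -5 mm and close.

Request:
jog_arm:
  motion:
    - {"x": 0.1, "y": -0.5, "z": 0, "ax": 0, "ay": 0, "az": 0}
    - {"x": 0, "y": 0, "z": 0, "ax": 0, "ay": 0, "az": 0}
    - {"x": 0, "y": 0, "z": 0, "ax": 0, "ay": 0, "az": 0}
    - {"x": 0, "y": 0, "z": 0, "ax": 0, "ay": 0, "az": 0}
    - {"x": 0, "y": 0, "z": 0, "ax": 0, "ay": 0, "az": 0}

```text
time_s: 4.2
tool_pos: [0.4763, -0.1754, 0.0666]
tool_rot: [180.0, 0.0, -180.0]
force: [0.5, -0.6, -0.9]
grip_width: 0.0503
grasp_force: 0.0
```

Request:
jog_arm:
  motion:
    - {"x": 0, "y": 0, "z": 0, "ax": 0, "ay": 0, "az": 0}
    - {"x": 0, "y": 0, "z": 0, "ax": 0, "ay": 0, "az": 0}
    - {"x": 0, "y": 0, "z": 0, "ax": 0, "ay": 0, "az": 0}
    - {"x": 0, "y": 0, "z": 0, "ax": 0, "ay": 0, "az": 0}
    - {"x": 0, "y": 0, "z": 0, "ax": 0, "ay": 0, "az": 0}
  claw: -1
  squeeze: 15

```text
time_s: 4.7
tool_pos: [0.4763, -0.1759, 0.0666]
tool_rot: [-180.0, 0.0, -180.0]
force: [-0.3, -2.6, -0.2]
grip_width: 0.0294
grasp_force: 15.0
```

```bash
python3 - <<'E'
import numpy as np
# arc increments of bar (world) from theta0=0.03 ; hinge-relative
def p(t): a=np.arctan2(.03,-.098)-t; return .1025*np.array([np.cos(a),np.sin(a)])
ts=np.linspace(0.0,1.85,26)
P=np.array([p(t) for t in ts]);d=np.diff(P,axis=0)*100
for i,(a,b) in enumerate(d):print(i,"x %.2f z %.2f"%(-a,-b), np.round(P[i+1]*1000,0))
E
```

```text
0 x -0.25 z -0.72 [-96.  37.]
1 x -0.30 z -0.70 [-93.  44.]
2 x -0.35 z -0.67 [-89.  51.]
3 x -0.40 z -0.64 [-85.  57.]
4 x -0.45 z -0.61 [-81.  63.]
5 x -0.49 z -0.58 [-76.  69.]
6 x -0.53 z -0.54 [-70.  75.]
7 x -0.57 z -0.50 [-65.  80.]
8 x -0.61 z -0.46 [-59.  84.]
9 x -0.64 z -0.41 [-52.  88.]
10 x -0.67 z -0.36 [-45.  92.]
11 x -0.69 z -0.31 [-39.  95.]
12 x -0.71 z -0.26 [-31.  98.]
13 x -0.73 z -0.21 [-24. 100.]
14 x -0.74 z -0.15 [-17. 101.]
15 x -0.75 z -0.10 [ -9. 102.]
16 x -0.76 z -0.04 [ -2. 102.]
17 x -0.76 z 0.02 [  6. 102.]
18 x -0.75 z 0.07 [ 14. 102.]
19 x -0.75 z 0.13 [ 21. 100.]
20 x -0.74 z 0.18 [28. 99.]
21 x -0.72 z 0.24 [36. 96.]
22 x -0.70 z 0.29 [43. 93.]
23 x -0.68 z 0.34 [49. 90.]
24 x -0.65 z 0.39 [56. 86.]
```

Gripped at 29.4 mm (the bar is 30 mm long). Now I swing it along the arc and watch the force.

Request:
jog_arm:
  motion:
    - {"x": -0.25, "y": 0, "z": -0.72, "ax": 0, "ay": 0, "az": 0}
    - {"x": -0.3, "y": 0, "z": -0.7, "ax": 0, "ay": 0, "az": 0}
    - {"x": -0.35, "y": 0, "z": -0.67, "ax": 0, "ay": 0, "az": 0}
    - {"x": -0.4, "y": 0, "z": -0.64, "ax": 0, "ay": 0, "az": 0}
    - {"x": -0.45, "y": 0, "z": -0.61, "ax": 0, "ay": 0, "az": 0}

```text
time_s: 5.2
tool_pos: [0.4952, -0.1759, 0.1008]
tool_rot: [-179.9, 0.1, -180.0]
force: [5.3, -2.9, -6.0]
grip_width: 0.0298
grasp_force: 15.0
```

Request:
jog_arm:
  motion:
    - {"x": -0.49, "y": 0, "z": -0.58, "ax": 0, "ay": 0, "az": 0}
    - {"x": -0.53, "y": 0, "z": -0.54, "ax": 0, "ay": 0, "az": 0}
    - {"x": -0.57, "y": 0, "z": -0.5, "ax": 0, "ay": 0, "az": 0}
    - {"x": -0.61, "y": 0, "z": -0.46, "ax": 0, "ay": 0, "az": 0}
    - {"x": -0.64, "y": 0, "z": -0.41, "ax": 0, "ay": 0, "az": 0}

```text
time_s: 5.7
tool_pos: [0.5222, -0.1759, 0.1245]
tool_rot: [-179.9, -0.1, -180.0]
force: [3.4, -3.6, -9.3]
grip_width: 0.0299
grasp_force: 15.0
```

Request:
jog_arm:
  motion:
    - {"x": -0.67, "y": 0, "z": -0.36, "ax": 0, "ay": 0, "az": 0}
    - {"x": -0.69, "y": 0, "z": -0.31, "ax": 0, "ay": 0, "az": 0}
    - {"x": -0.71, "y": 0, "z": -0.26, "ax": 0, "ay": 0, "az": 0}
    - {"x": -0.73, "y": 0, "z": -0.21, "ax": 0, "ay": 0, "az": 0}
    - {"x": -0.74, "y": 0, "z": -0.15, "ax": 0, "ay": 0, "az": 0}

```text
time_s: 6.2
tool_pos: [0.5573, -0.176, 0.1374]
tool_rot: [-180.0, -0.1, -180.0]
force: [0.4, -5.4, -9.0]
grip_width: 0.0298
grasp_force: 15.0
```

Request:
jog_arm:
  motion:
    - {"x": -0.75, "y": 0, "z": -0.1, "ax": 0, "ay": 0, "az": 0}
    - {"x": -0.76, "y": 0, "z": -0.04, "ax": 0, "ay": 0, "az": 0}
    - {"x": -0.76, "y": 0, "z": 0.02, "ax": 0, "ay": 0, "az": 0}
    - {"x": -0.75, "y": 0, "z": 0.07, "ax": 0, "ay": 0, "az": 0}
    - {"x": -0.75, "y": 0, "z": 0.13, "ax": 0, "ay": 0, "az": 0}

```text
time_s: 6.7
tool_pos: [0.5947, -0.176, 0.1368]
tool_rot: [-180.0, -0.1, -180.0]
force: [-2.4, -3.9, -5.1]
grip_width: 0.0298
grasp_force: 15.0
```

Request:
jog_arm:
  motion:
    - {"x": -0.74, "y": 0, "z": 0.18, "ax": 0, "ay": 0, "az": 0}
    - {"x": -0.72, "y": 0, "z": 0.24, "ax": 0, "ay": 0, "az": 0}
    - {"x": -0.7, "y": 0, "z": 0.29, "ax": 0, "ay": 0, "az": 0}
    - {"x": -0.5, "y": 0, "z": 0.22, "ax": 0, "ay": 0, "az": 0}
    - {"x": 0, "y": 0, "z": 0, "ax": 0, "ay": 0, "az": 0}

```text
time_s: 7.2
tool_pos: [0.6215, -0.1761, 0.1275]
tool_rot: [-180.0, -0.1, -180.0]
force: [-2.8, -3.2, -3.7]
grip_width: 0.0296
grasp_force: 15.0
```

The cover is at about 1.75 rad. Release it, rise, and go to the right of the toggle.

Request:
jog_arm:
  motion:
    - {"x": 0, "y": 0, "z": 0, "ax": 0, "ay": 0, "az": 0}
    - {"x": 0, "y": 0, "z": 0, "ax": 0, "ay": 0, "az": 0}
    - {"x": 0, "y": 0, "z": -0.5, "ax": 0, "ay": 0, "az": 0}
    - {"x": 0, "y": 0, "z": -2, "ax": 0, "ay": 0, "az": 0}
    - {"x": 0, "y": 0, "z": -3, "ax": 0, "ay": 0, "az": 0}
  claw: 0.15

```text
time_s: 7.7
tool_pos: [0.6215, -0.1737, 0.1826]
tool_rot: [179.9, -0.1, -179.9]
force: [-0.6, 0.7, -0.3]
grip_width: 0.0495
grasp_force: 0.0
```

Request:
jog_arm:
  motion:
    - {"x": 0, "y": 0, "z": -3, "ax": 0, "ay": 0, "az": 0}
    - {"x": 2.1, "y": -1.5, "z": 0, "ax": 0, "ay": 0, "az": 0}
    - {"x": 2.1, "y": -1.5, "z": 0, "ax": 0, "ay": 0, "az": 0}
    - {"x": 2.1, "y": -1.5, "z": 0, "ax": 0, "ay": 0, "az": 0}
    - {"x": 2.1, "y": -1.2, "z": 0, "ax": 0, "ay": 0, "az": 0}

```text
time_s: 8.2
tool_pos: [0.5379, -0.2325, 0.2141]
tool_rot: [180.0, 0.1, -179.9]
force: [-0.5, 0.5, 0.3]
grip_width: 0.05
grasp_force: 0.0
```

Request:
jog_arm:
  motion:
    - {"x": 0, "y": 0, "z": 0, "ax": 0, "ay": 0, "az": 0}
    - {"x": 0, "y": 0, "z": 0, "ax": 0, "ay": 0, "az": 0}
    - {"x": 0, "y": 0, "z": 0, "ax": 0, "ay": 0, "az": 0}
    - {"x": 0, "y": 0, "z": 0, "ax": 0, "ay": 0, "az": 0}
    - {"x": 0, "y": 0, "z": 0, "ax": 0, "ay": 0, "az": 0}
  claw: -1

```text
time_s: 8.7
tool_pos: [0.5386, -0.2316, 0.2125]
tool_rot: [180.0, -0.0, -179.9]
force: [-0.1, 0.1, -0.3]
grip_width: 0.018
grasp_force: 0.0
```

```bash
python3 - <<'E'
from h import *
a=env.read_camera("top")[80:215,300:435,::-1];b=env.read_camera("scene")[185:310,250:375,::-1]
f=lambda i:cv2.resize(i,(400,400),interpolation=cv2.INTER_CUBIC)
cv2.imwrite("pics/g2.png",np.hstack([f(a),f(b)]))
H=np.array([.573,-.175,.05])
for t in(0,1.):print("ball expected scene px",proj("scene",H+[-.034,.034*np.sin(t-.5),.006+.034*np.cos(t-.5)]))
E
```

```text
ball expected scene px (np.float64(313.94357176390383), np.float64(260.076879139324))
ball expected scene px (np.float64(325.3804188887811), np.float64(253.48172315910216))
```

View pics/g2.png

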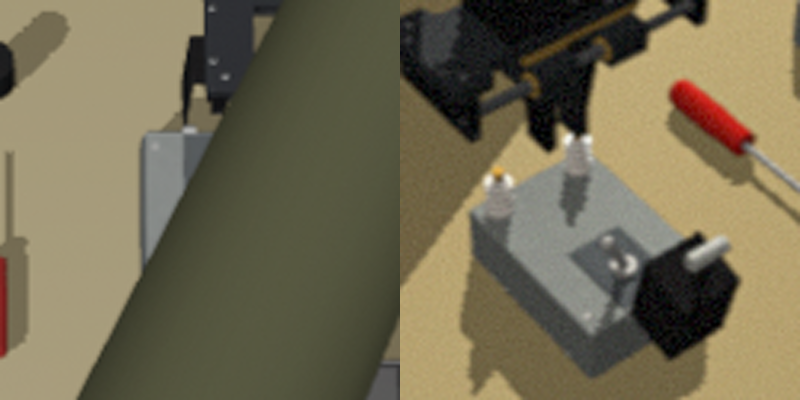

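The hood is open and leaning back. The toggle ball at crop (607,240), which is px (314.7,260), matches the expected off position (313.9,260.1). Descend to the right of it.

Request:
jog_arm:
  motion:
    - {"x": 0, "y": 0, "z": 3, "ax": 0, "ay": 0, "az": 0}
    - {"x": 0, "y": 0, "z": 3, "ax": 0, "ay": 0, "az": 0}
    - {"x": 0, "y": 0, "z": 3, "ax": 0, "ay": 0, "az": 0}
    - {"x": 0, "y": 0, "z": 3, "ax": 0, "ay": 0, "az": 0}
    - {"x": 0, "y": 0, "z": 1.2, "ax": 0, "ay": 0, "az": 0}

```text
time_s: 9.3
tool_pos: [0.5362, -0.2315, 0.0776]
tool_rot: [179.9, -0.3, -179.9]
force: [-0.6, 0.2, -0.4]
grip_width: 0.0006
grasp_force: 0.0
```

Request:
jog_arm:
  motion:
    - {"x": 0, "y": 0.5, "z": 0, "ax": 0, "ay": 0, "az": 0}
    - {"x": 0, "y": 0.5, "z": 0, "ax": 0, "ay": 0, "az": 0}
    - {"x": 0, "y": 0.5, "z": 0, "ax": 0, "ay": 0, "az": 0}
    - {"x": 0, "y": 0.5, "z": 0, "ax": 0, "ay": 0, "az": 0}
    - {"x": 0, "y": 0, "z": 0, "ax": 0, "ay": 0, "az": 0}

```text
time_s: 9.8
tool_pos: [0.5388, -0.2112, 0.0816]
tool_rot: [180.0, 0.1, -179.9]
force: [0.5, 0.3, 0.2]
grip_width: 0.0005
grasp_force: 0.0
```

Request:
jog_arm:
  motion:
    - {"x": 0, "y": 0.5, "z": 0, "ax": 0, "ay": 0, "az": 0}
    - {"x": 0, "y": 0.5, "z": 0, "ax": 0, "ay": 0, "az": 0}
    - {"x": 0, "y": 0.5, "z": 0, "ax": 0, "ay": 0, "az": 0}
    - {"x": 0, "y": 0.5, "z": 0, "ax": 0, "ay": 0, "az": 0}
    - {"x": 0, "y": 0, "z": 0, "ax": 0, "ay": 0, "az": 0}

```text
time_s: 10.3
tool_pos: [0.5381, -0.1912, 0.0806]
tool_rot: [180.0, -0.0, -179.9]
force: [-0.2, 0.1, -0.2]
grip_width: 0.0004
grasp_force: 0.0
```

Request:
jog_arm:
  motion:
    - {"x": 0, "y": 0.4, "z": 0, "ax": 0, "ay": 0, "az": 0}
    - {"x": 0, "y": 0.3, "z": 0, "ax": 0, "ay": 0, "az": 0}
    - {"x": 0, "y": 0.2, "z": 0, "ax": 0, "ay": 0, "az": 0}
    - {"x": 0, "y": 0.1, "z": 0, "ax": 0, "ay": 0, "az": 0}
    - {"x": 0, "y": 0, "z": 0, "ax": 0, "ay": 0, "az": 0}

```text
time_s: 10.8
tool_pos: [0.5379, -0.1823, 0.0805]
tool_rot: [180.0, -0.0, -179.9]
force: [0.1, -0.7, 0.2]
grip_width: 0.0008
grasp_force: 0.3
```

Request:
jog_arm:
  motion:
    - {"x": 0, "y": 0.2, "z": 0, "ax": 0, "ay": 0, "az": 0}
    - {"x": 0, "y": 0.1, "z": 0, "ax": 0, "ay": 0, "az": 0}
    - {"x": 0, "y": 0.1, "z": 0, "ax": 0, "ay": 0, "az": 0}
    - {"x": 0, "y": 0, "z": 0, "ax": 0, "ay": 0, "az": 0}
    - {"x": 0, "y": 0, "z": 0, "ax": 0, "ay": 0, "az": 0}

```text
time_s: 11.3
tool_pos: [0.5379, -0.1783, 0.0806]
tool_rot: [180.0, -0.0, -179.9]
force: [-0.3, -0.8, -1.0]
grip_width: 0.0003
grasp_force: 0.3
```

```bash
python3 - <<'E'
from h import *
b=env.read_camera("scene")[200:300,260:360,::-1]
cv2.imwrite("pics/g3.png",cv2.resize(b,(600,600),interpolation=cv2.INTER_CUBIC))
H=np.array([.573,-.175,.05])
for t in(0,.5,1.):
  u,v=proj("scene",H+[-.034,.034*np.sin(t-.5),.006+.034*np.cos(t-.5)]);print((u-260+.4)*6,(v-200+.4)*6)
E
```

```text
326.061430583423 362.86127483594385
360.8648048110758 335.2090703596817
394.6825133326866 323.29033895461293
```

View pics/g3.png

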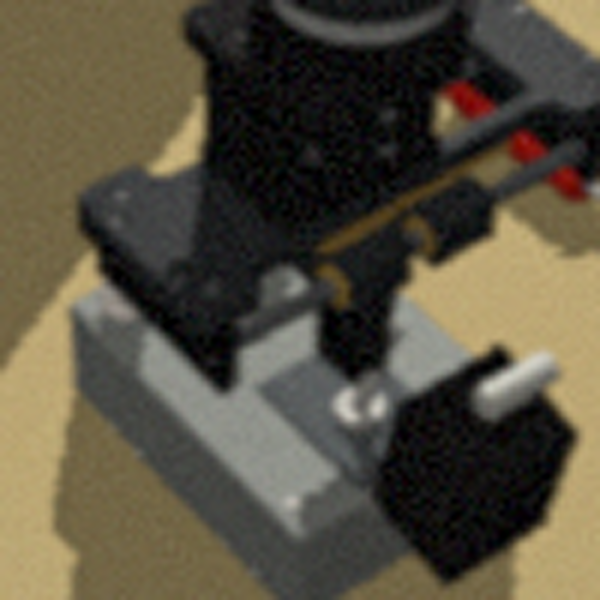

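The lever rises from its collar at (360,405) towards upper right, and something pale shows beside the finger at about (398,330). The expected ON ball position is (395,323). I push on gently until I feel the stop.

Request:
jog_arm:
  motion:
    - {"x": 0, "y": 0.1, "z": 0, "ax": 0, "ay": 0, "az": 0}
    - {"x": 0, "y": 0.1, "z": 0, "ax": 0, "ay": 0, "az": 0}
    - {"x": 0, "y": 0, "z": 0, "ax": 0, "ay": 0, "az": 0}
    - {"x": 0, "y": 0, "z": 0, "ax": 0, "ay": 0, "az": 0}
    - {"x": 0, "y": 0, "z": 0, "ax": 0, "ay": 0, "az": 0}

```text
time_s: 11.85
tool_pos: [0.5379, -0.1764, 0.0807]
tool_rot: [180.0, 0.0, -180.0]
force: [-0.4, -0.6, 0.6]
grip_width: 0.0003
grasp_force: 0.3
```

Request:
jog_arm:
  motion:
    - {"x": 0, "y": 0.1, "z": 0, "ax": 0, "ay": 0, "az": 0}
    - {"x": 0, "y": 0.1, "z": 0, "ax": 0, "ay": 0, "az": 0}
    - {"x": 0, "y": 0, "z": 0, "ax": 0, "ay": 0, "az": 0}
    - {"x": 0, "y": 0, "z": 0, "ax": 0, "ay": 0, "az": 0}
    - {"x": 0, "y": 0, "z": 0, "ax": 0, "ay": 0, "az": 0}

```text
time_s: 12.35
tool_pos: [0.5379, -0.175, 0.0807]
tool_rot: [-180.0, 0.0, -180.0]
force: [0.4, -3.1, 0.3]
grip_width: 0.0005
grasp_force: 1.2
```

Request:
jog_arm:
  motion:
    - {"x": 0, "y": 0.1, "z": 0, "ax": 0, "ay": 0, "az": 0}
    - {"x": 0, "y": 0.1, "z": 0, "ax": 0, "ay": 0, "az": 0}
    - {"x": 0, "y": 0, "z": 0, "ax": 0, "ay": 0, "az": 0}
    - {"x": 0, "y": 0, "z": 0, "ax": 0, "ay": 0, "az": 0}
    - {"x": 0, "y": 0, "z": 0, "ax": 0, "ay": 0, "az": 0}

```text
time_s: 12.85
tool_pos: [0.5379, -0.1744, 0.0808]
tool_rot: [-179.9, 0.0, 180.0]
force: [0.8, -5.7, -0.5]
grip_width: 0.0002
grasp_force: 2.5
```

The push is against the end stop (5.7 N). Back off, rise, and look.

Request:
jog_arm:
  motion:
    - {"x": 0, "y": -1, "z": 0, "ax": 0, "ay": 0, "az": 0}
    - {"x": 0, "y": -1, "z": 0, "ax": 0, "ay": 0, "az": 0}
    - {"x": 0, "y": 0, "z": -3, "ax": 0, "ay": 0, "az": 0}
    - {"x": 0, "y": 0, "z": -4, "ax": 0, "ay": 0, "az": 0}
    - {"x": 0, "y": 0, "z": -4, "ax": 0, "ay": 0, "az": 0}

```text
time_s: 13.35
tool_pos: [0.5374, -0.1922, 0.1915]
tool_rot: [179.9, -0.1, -180.0]
force: [1.2, -0.2, -0.4]
grip_width: 0.0006
grasp_force: 0.0
```

Request:
jog_arm:
  motion:
    - {"x": 0, "y": 0, "z": -2.5, "ax": 0, "ay": 0, "az": 0}
    - {"x": 0, "y": 0, "z": 0, "ax": 0, "ay": 0, "az": 0}
    - {"x": 0, "y": 0, "z": 0, "ax": 0, "ay": 0, "az": 0}
    - {"x": 0, "y": 0, "z": 0, "ax": 0, "ay": 0, "az": 0}
    - {"x": 0, "y": 0, "z": 0, "ax": 0, "ay": 0, "az": 0}
  claw: 0.15

```text
time_s: 13.85
tool_pos: [0.5371, -0.1921, 0.2141]
tool_rot: [180.0, -0.2, -179.9]
force: [0.4, 0.6, 0.4]
grip_width: 0.0327
grasp_force: 0.0
```

```bash
python3 - <<'E'
from h import *
b=env.read_camera("scene")[200:300,260:360,::-1]
cv2.imwrite("pics/g4.png",cv2.resize(b,(600,600),interpolation=cv2.INTER_CUBIC))
H=np.array([.573,-.175,.05])
for t in(1.6,1.75,1.9):
  a=np.arctan2(.03,-.098)-t;u,v=proj("scene",H+[.1025*np.cos(a),0,.1025*np.sin(a)]);print("bar",t,(u-260+.4)*6,(v-200+.4)*6)
E
```

```text
bar 1.6 486.1256775450407 334.6133322227969
bar 1.75 512.1751165510323 370.8244690292239
bar 1.9 536.0527499158961 409.54208910931874
```

View pics/g4.png

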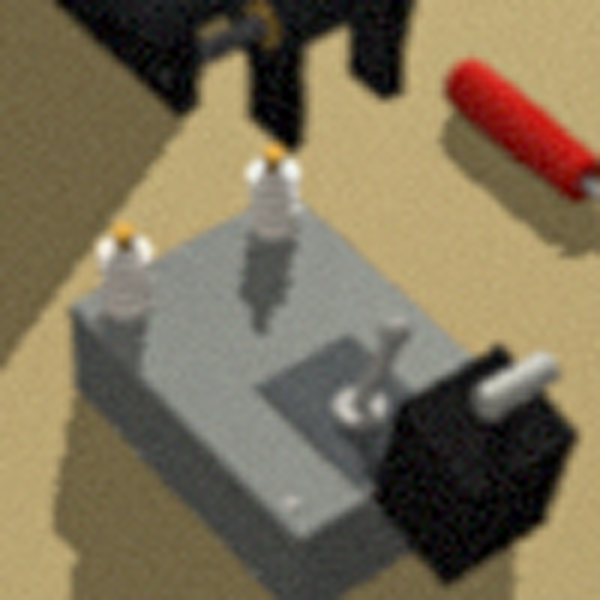

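The ball is at (396,327) and the expected ON position is (395,323), so the toggle is fully over. The bar is at (515,385), about 1.78 rad, still as released. I regrasp it.

Request:
jog_arm:
  motion:
    - {"x": -2.2, "y": 0.4, "z": 0, "ax": 0, "ay": 0, "az": 0}
    - {"x": -2.2, "y": 0.4, "z": 0, "ax": 0, "ay": 0, "az": 0}
    - {"x": -2.2, "y": 0.4, "z": 0, "ax": 0, "ay": 0, "az": 0}
    - {"x": -1.9, "y": 0.4, "z": 0, "ax": 0, "ay": 0, "az": 0}
    - {"x": 0, "y": 0, "z": 0, "ax": 0, "ay": 0, "az": 0}

```text
time_s: 14.4
tool_pos: [0.6245, -0.1744, 0.2139]
tool_rot: [180.0, -0.1, -179.8]
force: [-0.6, 0.3, 0.0]
grip_width: 0.0501
grasp_force: 0.0
```

Request:
jog_arm:
  motion:
    - {"x": 0, "y": 0, "z": 2, "ax": 0, "ay": 0, "az": 0}
    - {"x": 0, "y": 0, "z": 2, "ax": 0, "ay": 0, "az": 0}
    - {"x": 0, "y": 0, "z": 1.5, "ax": 0, "ay": 0, "az": 0}
    - {"x": 0, "y": 0, "z": 0.5, "ax": 0, "ay": 0, "az": 0}
    - {"x": 0, "y": 0, "z": 0, "ax": 0, "ay": 0, "az": 0}

```text
time_s: 14.9
tool_pos: [0.6221, -0.1764, 0.1549]
tool_rot: [180.0, -0.1, -180.0]
force: [0.4, 0.2, -0.1]
grip_width: 0.0501
grasp_force: 0.0
```

Request:
jog_arm:
  motion:
    - {"x": 0, "y": 0.05, "z": 1.2, "ax": 0, "ay": 0, "az": 0}
    - {"x": 0, "y": 0, "z": 1, "ax": 0, "ay": 0, "az": 0}
    - {"x": 0, "y": 0, "z": 0.5, "ax": 0, "ay": 0, "az": 0}
    - {"x": 0, "y": 0, "z": 0, "ax": 0, "ay": 0, "az": 0}
    - {"x": 0, "y": 0, "z": 0, "ax": 0, "ay": 0, "az": 0}

```text
time_s: 15.4
tool_pos: [0.623, -0.1759, 0.1287]
tool_rot: [-180.0, 0.0, -180.0]
force: [0.2, -0.3, -0.2]
grip_width: 0.05
grasp_force: 0.0
```

Request:
jog_arm:
  motion:
    - {"x": 0, "y": 0, "z": 0, "ax": 0, "ay": 0, "az": 0}
    - {"x": 0, "y": 0, "z": 0, "ax": 0, "ay": 0, "az": 0}
    - {"x": 0, "y": 0, "z": 0, "ax": 0, "ay": 0, "az": 0}
    - {"x": 0, "y": 0, "z": 0, "ax": 0, "ay": 0, "az": 0}
    - {"x": 0, "y": 0, "z": 0, "ax": 0, "ay": 0, "az": 0}
  claw: -1
  squeeze: 15

```text
time_s: 15.9
tool_pos: [0.6231, -0.1763, 0.129]
tool_rot: [-180.0, 0.0, -180.0]
force: [0.4, -1.2, 1.2]
grip_width: 0.0296
grasp_force: 15.0
```

```bash
python3 - <<'E'
import numpy as np
def p(t): a=np.arctan2(.03,-.098)-t; return .1025*np.array([np.cos(a),np.sin(a)])
ts=np.linspace(1.78,0,26)
P=np.array([p(t) for t in ts]);d=np.diff(P,axis=0)*100
for i,(a,b) in enumerate(d):print(i,"x %.2f z %.2f"%(-a,-b), np.round(P[i+1]*1000,0))
E
```

```text
0 x 0.65 z -0.33 [43. 93.]
1 x 0.67 z -0.28 [36. 96.]
2 x 0.69 z -0.24 [30. 98.]
3 x 0.71 z -0.19 [ 23. 100.]
4 x 0.72 z -0.13 [ 15. 101.]
5 x 0.72 z -0.08 [  8. 102.]
6 x 0.73 z -0.03 [  1. 102.]
7 x 0.73 z 0.02 [ -6. 102.]
8 x 0.73 z 0.07 [-14. 102.]
9 x 0.72 z 0.12 [-21. 100.]
10 x 0.71 z 0.17 [-28.  99.]
11 x 0.69 z 0.22 [-35.  96.]
12 x 0.68 z 0.27 [-42.  94.]
13 x 0.66 z 0.32 [-48.  90.]
14 x 0.63 z 0.37 [-55.  87.]
15 x 0.60 z 0.41 [-61.  83.]
16 x 0.57 z 0.45 [-66.  78.]
17 x 0.54 z 0.49 [-72.  73.]
18 x 0.50 z 0.53 [-77.  68.]
19 x 0.46 z 0.56 [-81.  62.]
20 x 0.42 z 0.59 [-86.  56.]
21 x 0.38 z 0.62 [-89.  50.]
22 x 0.33 z 0.65 [-93.  44.]
23 x 0.29 z 0.67 [-96.  37.]
24 x 0.24 z 0.69 [-98.  30.]
```

Request:
jog_arm:
  motion:
    - {"x": 0.65, "y": 0, "z": -0.33, "ax": 0, "ay": 0, "az": 0}
    - {"x": 0.67, "y": 0, "z": -0.28, "ax": 0, "ay": 0, "az": 0}
    - {"x": 0.69, "y": 0, "z": -0.24, "ax": 0, "ay": 0, "az": 0}
    - {"x": 0.71, "y": 0, "z": -0.19, "ax": 0, "ay": 0, "az": 0}
    - {"x": 0.72, "y": 0, "z": -0.13, "ax": 0, "ay": 0, "az": 0}

```text
time_s: 16.4
tool_pos: [0.5878, -0.1761, 0.1406]
tool_rot: [-180.0, 0.0, -180.0]
force: [2.0, -1.6, -0.7]
grip_width: 0.0297
grasp_force: 15.0
```

Request:
jog_arm:
  motion:
    - {"x": 0.72, "y": 0, "z": -0.08, "ax": 0, "ay": 0, "az": 0}
    - {"x": 0.73, "y": 0, "z": -0.03, "ax": 0, "ay": 0, "az": 0}
    - {"x": 0.73, "y": 0, "z": 0.02, "ax": 0, "ay": 0, "az": 0}
    - {"x": 0.73, "y": 0, "z": 0.07, "ax": 0, "ay": 0, "az": 0}
    - {"x": 0.72, "y": 0, "z": 0.12, "ax": 0, "ay": 0, "az": 0}

```text
time_s: 16.9
tool_pos: [0.5517, -0.1761, 0.1394]
tool_rot: [-180.0, 0.0, -180.0]
force: [2.4, -2.2, -0.8]
grip_width: 0.03
grasp_force: 15.0
```

Request:
jog_arm:
  motion:
    - {"x": 0.71, "y": 0, "z": 0.17, "ax": 0, "ay": 0, "az": 0}
    - {"x": 0.69, "y": 0, "z": 0.22, "ax": 0, "ay": 0, "az": 0}
    - {"x": 0.68, "y": 0, "z": 0.27, "ax": 0, "ay": 0, "az": 0}
    - {"x": 0.66, "y": 0, "z": 0.32, "ax": 0, "ay": 0, "az": 0}
    - {"x": 0.63, "y": 0, "z": 0.37, "ax": 0, "ay": 0, "az": 0}

```text
time_s: 17.4
tool_pos: [0.5179, -0.176, 0.1257]
tool_rot: [180.0, -0.0, -180.0]
force: [0.2, -2.1, 1.1]
grip_width: 0.0298
grasp_force: 15.0
```

Request:
jog_arm:
  motion:
    - {"x": 0.6, "y": 0, "z": 0.41, "ax": 0, "ay": 0, "az": 0}
    - {"x": 0.57, "y": 0, "z": 0.45, "ax": 0, "ay": 0, "az": 0}
    - {"x": 0.54, "y": 0, "z": 0.49, "ax": 0, "ay": 0, "az": 0}
    - {"x": 0.5, "y": 0, "z": 0.53, "ax": 0, "ay": 0, "az": 0}
    - {"x": 0.46, "y": 0, "z": 0.56, "ax": 0, "ay": 0, "az": 0}

```text
time_s: 17.9
tool_pos: [0.4911, -0.1759, 0.1009]
tool_rot: [180.0, -0.0, -180.0]
force: [0.2, -2.5, 1.3]
grip_width: 0.0293
grasp_force: 15.0
```

Request:
jog_arm:
  motion:
    - {"x": 0.42, "y": 0, "z": 0.59, "ax": 0, "ay": 0, "az": 0}
    - {"x": 0.38, "y": 0, "z": 0.62, "ax": 0, "ay": 0, "az": 0}
    - {"x": 0.33, "y": 0, "z": 0.65, "ax": 0, "ay": 0, "az": 0}
    - {"x": 0.26, "y": 0, "z": 0.5, "ax": 0, "ay": 0, "az": 0}
    - {"x": 0, "y": 0, "z": 0, "ax": 0, "ay": 0, "az": 0}

```text
time_s: 18.4
tool_pos: [0.4777, -0.1759, 0.0771]
tool_rot: [180.0, -0.0, -180.0]
force: [-0.3, -0.9, 0.5]
grip_width: 0.0298
grasp_force: 15.0
```

Request:
jog_arm:
  motion:
    - {"x": 0.2, "y": 0, "z": 0.4, "ax": 0, "ay": 0, "az": 0}
    - {"x": 0.1, "y": 0, "z": 0.2, "ax": 0, "ay": 0, "az": 0}
    - {"x": 0, "y": 0, "z": 0.2, "ax": 0, "ay": 0, "az": 0}
    - {"x": 0, "y": 0, "z": 0, "ax": 0, "ay": 0, "az": 0}
    - {"x": 0, "y": 0, "z": 0, "ax": 0, "ay": 0, "az": 0}

```text
time_s: 18.9
tool_pos: [0.4749, -0.1759, 0.0698]
tool_rot: [180.0, 0.0, -179.9]
force: [0.5, -1.4, -0.1]
grip_width: 0.0296
grasp_force: 15.0
```

Request:
jog_arm:
  motion:
    - {"x": 0.05, "y": 0, "z": 0.2, "ax": 0, "ay": 0, "az": 0}
    - {"x": 0, "y": 0, "z": 0.1, "ax": 0, "ay": 0, "az": 0}
    - {"x": 0, "y": 0, "z": 0, "ax": 0, "ay": 0, "az": 0}
    - {"x": 0, "y": 0, "z": 0, "ax": 0, "ay": 0, "az": 0}
    - {"x": 0, "y": 0, "z": 0, "ax": 0, "ay": 0, "az": 0}

```text
time_s: 19.4
tool_pos: [0.4746, -0.176, 0.0682]
tool_rot: [179.9, 0.0, -180.0]
force: [-4.3, 0.7, 11.5]
grip_width: 0.0295
grasp_force: 15.0
```

Request:
jog_arm:
  motion:
    - {"x": 0, "y": 0, "z": 0.15, "ax": 0, "ay": 0, "az": 0}
    - {"x": 0, "y": 0, "z": 0, "ax": 0, "ay": 0, "az": 0}
    - {"x": 0, "y": 0, "z": 0, "ax": 0, "ay": 0, "az": 0}
    - {"x": 0, "y": 0, "z": 0, "ax": 0, "ay": 0, "az": 0}
    - {"x": 0, "y": 0, "z": 0, "ax": 0, "ay": 0, "az": 0}

```text
time_s: 19.9
tool_pos: [0.4747, -0.1759, 0.0674]
tool_rot: [179.9, 0.0, -180.0]
force: [-5.4, 0.4, 16.0]
grip_width: 0.0297
grasp_force: 15.0
```

It is firmly on the stop (16 N). Release, rise, back off towards the robot, and check.

Request:
jog_arm:
  motion:
    - {"x": 0, "y": 0, "z": 0, "ax": 0, "ay": 0, "az": 0}
    - {"x": 0, "y": 0, "z": 0, "ax": 0, "ay": 0, "az": 0}
    - {"x": 0, "y": 0, "z": 0, "ax": 0, "ay": 0, "az": 0}
    - {"x": 0, "y": 0, "z": -0.5, "ax": 0, "ay": 0, "az": 0}
    - {"x": 0, "y": 0, "z": -2, "ax": 0, "ay": 0, "az": 0}
  claw: 0.15

```text
time_s: 20.4
tool_pos: [0.4724, -0.1753, 0.0888]
tool_rot: [180.0, -0.3, -179.9]
force: [0.4, 0.5, 0.9]
grip_width: 0.0493
grasp_force: 0.0
```

Request:
jog_arm:
  motion:
    - {"x": 0, "y": 0, "z": -4, "ax": 0, "ay": 0, "az": 0}
    - {"x": 0, "y": 0, "z": -4, "ax": 0, "ay": 0, "az": 0}
    - {"x": 0, "y": 0, "z": -4, "ax": 0, "ay": 0, "az": 0}
    - {"x": 0, "y": 3, "z": -1, "ax": 0, "ay": 0, "az": 0}
    - {"x": 0, "y": 4, "z": 0, "ax": 0, "ay": 0, "az": 0}

```text
time_s: 20.9
tool_pos: [0.4756, -0.1076, 0.2233]
tool_rot: [-180.0, 0.3, 179.8]
force: [1.0, 0.5, -0.1]
grip_width: 0.0503
grasp_force: 0.0
```

Request:
jog_arm:
  motion:
    - {"x": 0, "y": 4, "z": 0, "ax": 0, "ay": 0, "az": 0}
    - {"x": 0, "y": 4, "z": 0, "ax": 0, "ay": 0, "az": 0}
    - {"x": 0, "y": 4, "z": 0, "ax": 0, "ay": 0, "az": 0}
    - {"x": 0, "y": 2, "z": 0, "ax": 0, "ay": 0, "az": 0}
    - {"x": 0, "y": 0, "z": 0, "ax": 0, "ay": 0, "az": 0}

```text
time_s: 21.4
tool_pos: [0.4738, 0.0376, 0.2203]
tool_rot: [180.0, -0.0, -179.6]
force: [0.5, 0.7, -0.5]
grip_width: 0.05
grasp_force: 0.0
```

```bash
python3 - <<'E'
from h import *
a=env.read_camera("top")[105:205,325:425,::-1];b=env.read_camera("scene")[150:310,250:450,::-1]
cv2.imwrite("pics/g5.png",np.hstack([cv2.resize(a,(300,400)),cv2.resize(b,(500,400),interpolation=cv2.INTER_CUBIC)]))
E
```

View pics/g5.png

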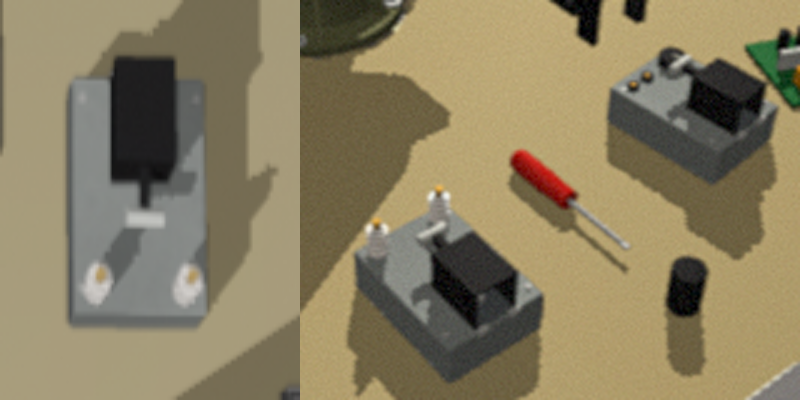

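The HV hood is shut with the bar at crop (145,219), slightly lower than at the start. The LV cover is shut too. A quick number check of the closed angle from the bar pixel, before handing in.

```bash
python3 - <<'E'
from h import *
g=cv2.cvtColor(env.read_camera("top"),cv2.COLOR_RGB2GRAY);g0=cv2.cvtColor(cv2.imread("pics/top0.png"),cv2.COLOR_BGR2GRAY)
for im in(g0,g):
  w=np.clip(im[153:165,366:381].astype(float)-150,0,None);ys,xs=np.mgrid[153:165,366:381];print((xs*w).sum()/w.sum(),(ys*w).sum()/w.sum(),w.max())
H=np.array([.573,-.175,.05])
for t in(0,.03,.06,.1):
  a=np.arctan2(.036,-.098)-t;print(t,proj("top",H+np.hypot(.036,.098)*np.array([np.cos(a),0,np.sin(a)])))
E
```

```text
373.5246981339188 158.23271130625687 31.0
373.17734627831715 159.442071197411 45.0
0 (np.float64(372.8256911866395), np.float64(158.91231208339968))
0.03 (np.float64(372.9843463946028), np.float64(158.12574814810586))
0.06 (np.float64(373.1412104068247), np.float64(157.30264823129806))
0.1 (np.float64(373.34726563355963), np.float64(156.1493439500651))
```

The bar is at row 159.4 and the prediction at 0 rad is 158.9, so the cover is fully closed.

```bash
python3 -c "
from cell import env
print(env.sign_off())"
```

```text
the job is handed in; nothing more can be done
None
```

The high-voltage supply is switched on: I flipped its toggle fully to the left, closed its cover again and let go, left the other box's cover shut, and handed the job in at about 21 s; no verdict was shown.

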